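# Set the jig's stop and hold a bevelled shelf cleat in its corner

## Task

Wind the crank of the blue-housed drilling jig one full turn counterclockwise, up to its limit, so that the orange stop block runs out. Then lift the loose bevelled wooden cleat onto the jig's plywood base and bring it home into the corner: flat on the base, its tall plain back flush against the metal fence and its end against the orange stop. Push diagonally, down and towards the fence, on its yellow slope so that it bears firmly on fence and base together, and finish while still holding that push; leave the crank wound and the honey jar, spice jar and carton where they stand.

Things in the scene. Friction and masses are not known exactly. Their poses are not given: they have to be found in the camera images.
- jig: drilling jig, fixed to the worktop. Origin: centre of its underside; x points to the fence, y along the fence away from the crank end, z up. In this frame (mm): plywood base x -60..71, y -120..115, top z 12; fence x 47..71, full length, top z 50; blue housing 74 x 72 round the crank axis (x -10, y -80), top z 54; the cleat's corner is before the fence, on the +y side of the orange stop
- base: plywood base board of the jig, 131 x 235 x 12 mm; frame same as jig, its upper face at z = 12 mm
- fence: aluminium fence along the far edge of the base, 24 x 235 x 38 mm high; frame same as jig; its front face (x = 47 mm) looks to -x. Mind the wall shelf above: its front edge is at world x 0.60 m, its underside 0.457 m over the worktop, so keep lifts low and the wrist clear of it
- fence_face (a point): point on the fence's front face at the level of the base's top (jig x 47, y 60, z 12 mm); axes as jig; the face looks to its -x
- stop_face (a point): point on the face of the orange stop block (40 x 16 x 34 mm high) that the cleat's end goes against, at the level of the base's top, 22 mm from the fence; the face looks to its +y (jig axes). It moves: a full turn of the crank drives it 40 mm to +y (jig y -30 to +10). The crank's friction keeps it from being pushed back by less than about 18 N
- crank (a joint): crank angle in rad: 0 at the start, grows as the crank turns counterclockwise seen from above, to the limit at 6.28 (one full turn). Needs about 3 N at the knob and stays where it is left
- crank_axis (a point): on the vertical crank axis, at the underside of the crank arm, 64 mm above the worktop; axes as jig
- crank_knob (a point): centre of the top of the crank's upright black knob: round, 18 mm in diameter, 42 mm tall (its top 116 mm above the worktop, the arm ends below it at 74 mm), a freely spinning sleeve 42 mm from the crank axis. It starts on the front (-x, jig axes) side of the axis
- cleat: loose wooden cleat 40 (x) x 100 (y) x 50 mm (z), about 0.15 kg, waxed (friction on the jig about 0.3), starts upright on the worktop left of the jig. Origin: centre of its underside. +x: its plain vertical back, which goes to the fence; the -x front is vertical up to 26 mm, then slopes back, 60 degrees from level, to the top, whose flat is 26 mm wide (x -6 to 20 mm). The -y end goes to the orange stop
- cleat_face: the yellow sloping face of the cleat, part of it, all 100 mm long, 28 mm wide, from x -20, z 26 up to x -6, z 50 mm; frame same as cleat
- cleat_back (a point): middle of the lower edge of the cleat's back, cleat x = +20 mm, y = 0, z = 0; axes as cleat
- cleat_end (a point): middle of the lower edge of the cleat's -y end, cleat x = 0, y = -50, z = 0 mm; axes as cleat
- honey_jar: bystander: honey jar, 68 x 73 x 90 mm, beyond the fence; origin at the centre of its underside
- spice: bystander: small spice jar with red cap, 45 mm wide, 106 mm high, behind the jig; origin at the centre of its underside
- carton: bystander: white and dark blue carton, 55 x 104 x 82 mm, behind the cleat to the left; origin at the centre of its underside
There are look-alikes about, which are no part of the job. Several things look just like the cleat: the one meant starts nearest to the robot's base.

How it is judged:
On the way, in this order (a step that is already met when the one before it is completed fails the run):
1. the crank has been wound a full turn, the cleat not yet on the jig (value of joint crank above 6.1 rad and horizontal distance between cleat and fence_face above 0.11 m), for 0.2 s.
2. the cleat lies on the base, in front of the fence (z of cleat in the frame of jig between 0.008 and 0.016 m and x of cleat in the frame of jig between -0.06 and 0.033 m and y of cleat in the frame of jig between 0.04 and 0.13 m and contact force between cleat and base above 0.5 N), for 0.2 s.
At the end, for the whole second after the job is handed in: ends holding: crank within 0.18 rad of its full turn; cleat at rest, flat on the base (3 mm, 0.05 rad), back within 4 mm of and parallel to the fence (0.05 rad), end within 5 mm of the stop; fingers push the yellow slope over 4 N, cleat bears on fence over 3 N and base over 5 N (value of joint crank above 6.1 rad and x of cleat_back in the frame of fence_face between -0.004 and 0.003 m and y of cleat_end in the frame of stop_face between -0.003 and 0.005 m and z of cleat in the frame of fence_face between -0.003 and 0.003 m and angle between the y axis of cleat and the y axis of fence, either way round below 0.05 rad and angle between cleat's own z axis and vertical below 0.05 rad and contact force between cleat and fence above 3 N and contact force between cleat and base above 5 N and contact force between the fingers and cleat_face above 4 N and linear speed of cleat below 0.01 m/s); the arm keeps its last pose, push and grip.
It fails at once if the honey jar is shoved aside (over 30 mm) or knocked over (distance of honey_jar from where it was at the start of the episode above 0.03 m or angle between honey_jar's own z axis and vertical above 0.3 rad).
It fails at once if the spice jar is shoved aside (over 30 mm) or knocked over (distance of spice from where it was at the start of the episode above 0.03 m or angle between spice's own z axis and vertical above 0.3 rad).
It fails at once if the carton is shoved aside (over 30 mm) or knocked over (distance of carton from where it was at the start of the episode above 0.03 m or angle between carton's own z axis and vertical above 0.3 rad).
It also fails if it takes over 72 s, if anything falls off the work surface, if the arm or the gripper's body presses on something with over 40 N, if the wrist force passes 120 N, or if a joint passes its speed limit or range.

## Robot

A 6-joint arm with a two-finger parallel gripper is mounted at the origin on a cart in front of the work surface, level with it; the furniture and walls round the work are solid. World frame = base frame: x ahead of the robot, y to its left, z up, the work surface at z = 0. Lengths are in m, angles in rad, forces in N, time in s.
With the tool pointing down it reaches from about 0.35 to 0.85 m from the base axis. Payload 8.1 kg.
Tool frame: the origin (TCP) lies at the centre of the arm's flange, where the gripper is bolted on; the fingertips stand 186 mm ahead of it and the grasp point (between the pads) lies 167 mm ahead of it; z points along the fingers, y is the line along which they close (so a half turn about z gives the same grasp; the last joint's range is limited). The gripper opens to 93 mm and grips with 3 to 60 N. Pads are 15 mm wide; open, the fingers measure 128 mm over their backs; the gripper's body (75 mm by 188 mm) begins 65 mm behind the grasp point.
Start: joints at [-1.401, 0.13, 1.488, -0, 1.523, -0.085], TCP at [0.151, -0.581, 0.405] pointing down, gripper open.
Joint ranges: [-2.96, 2.96], [-0.89, 2.26], [0.02, 2.5], [-1.34, 4.48], [0, 2.73], [-2.66, 2.66]. Speed limits (rad/s): [2.39, 2.39, 2.79, 3.14, 3.14, 3.14].

## Interface

Orientations are given as a rotation vector (axis times angle).
In Python, from plant import read_state, read_camera, camera_params, robot gives the robot as it stands.
- The arm moves only by the tool carry_out, never from a script. Its argument "targets" is a list of rows, each an object of numbers: "hand": the opening in per cent of the stroke, from 0 (shut) to 100 (fully open); "x", "y", "z": the shift along the tool's x, y, z in m; "ax", "ay", "az": the turn, a rotation vector about the tool's x, y, z in rad. In form: [{"hand": .., "x": .., "y": .., "z": .., "ax": .., "ay": .., "az": ..}, ...]. A call has 1 to 8 rows; each row is the pose to reach, as a shift and turn from the pose commanded when the call began, along the tool's axes at that moment; what a row does not reach only later rows make up. A row lasts 1/8 s, in which the tool goes at most 62.5 mm and 10.7 degrees, less where a joint would pass 70% of its speed; a pose out of reach is approached as far as the arm can. A call with a gripper value outside its range is refused whole. The fingers move at their own pace and stop on an object; "newtons" is the grip in N (left out, the last holds). Time passes only in rows, so rows that repeat a pose let the fingers close. It gives the time, the measured TCP pose, the force, the opening and the grip force at its end, in the units of the state.
- read_state(): the state, without advancing time (a new reading comes with each control period).
- read_camera(name): name is "side" or "top" or "wrist"; returns (picture, depth): 384x512x3 uint8, blue, green, red; 384x512 float32, m along the optical axis (not along the pixel's ray), 0 where there is no reading.
- camera_params(name): a dict with "fx", "fy", "cx", "cy" (pixels), "position" and "rotation" of the camera in the world. Camera axes: x right, y up, looking along -z (the intrinsics and any distortion apply to the point x, -y, -z); pixel columns grow to the right and rows downward; lengths in m; the calibration is good to about 2 mm. A picture is of the moment at which its call begins: read the wrist's pose just before it. camera_params takes no time and is no camera call; for the wrist camera it gives the pose at the moment of the call.
- robot.close_job(): hands the job in; it is judged then, once.
The state is a dict: "t": time; "q": joint angles; "dq": joint speeds; "joint_torque": joint torques, N m; "tool_pos": TCP position; "orientation": TCP orientation; "force": force on the tool from outside, world axes, zero at the start; "wrist_torque": the same for the moment, N m; "opening": finger opening in m; "gripper_force": force on a finger pad.
Only numpy, scipy, OpenCV 4.12 (cv2) and the standard library are available. Lean on these libraries where they do the work, as an engineer would, in place of code of your own. Each camera call takes 0.05 s, during which the arm holds its last target. There are 200 camera calls.

## Working session

There is one attempt and no reset: what is moved stays moved. The work goes in short steps, Python scripts to look and compute and a tool call to move; the robot and the scene stay as the last step left them, time stands still between calls to the robot, and variables do not carry over. Pictures are saved under pics/ and viewed, at most 10 in all, crops included, and the job is handed in when it is done.

Besides the shell and the picture viewer there is one more tool, called after "Request:" by a JSON object that holds its "op" and its "data", one argument or row to a line. carry_out: Moves the arm, as the interface text tells. Its arguments: {"type":"object","properties":{"targets":{"type":"array","items":{"type":"object","properties":{"hand":{"type":"number"},"x":{"type":"number"},"y":{"type":"number"},"z":{"type":"number"},"ax":{"type":"number"},"ay":{"type":"number"},"az":{"type":"number"}}}},"newtons":{"type":"number"}},"required":["targets"]}

```bash
ls; mkdir -p pics
cat > h.py <<'E'
import numpy as np, cv2
from plant import read_state, read_camera, camera_params, robot
from scipy.spatial.transform import Rotation as R
def cloud(name):
    p=camera_params(name); im,d=read_camera(name)
    v,u=np.mgrid[0:384,0:512]
    c=np.stack([(u-p['cx'])/p['fx']*d,-(v-p['cy'])/p['fy']*d,-d],-1)
    Rm=np.array(p['rotation'])
    if Rm.shape!=(3,3): Rm=R.from_rotvec(Rm).as_matrix()
    return im,d,c@Rm.T+np.array(p['position'])
E
python3 - <<'E'
from h import *
s=read_state(); print({k:np.round(v,3) for k,v in s.items()})
for n in('top','side'):
    p=camera_params(n); print(n,p)
    im,d,w=cloud(n); np.savez(f'{n}.npz',im=im,d=d,w=w); 
a=np.load('top.npz')['im'];b=np.load('side.npz')['im']
cv2.imwrite('pics/top.png',cv2.resize(a,(800,600)));cv2.imwrite('pics/side.png',cv2.resize(b,(800,600)))
E
```

```text
pics
{'t': np.float64(0.0), 'q': array([-1.401,  0.131,  1.489,  0.   ,  1.523, -0.085]), 'dq': array([ 0.   , -0.001,  0.002, -0.002,  0.   ,  0.   ]), 'joint_torque': array([-1.0000e-03, -5.5984e+01, -4.9176e+01,  7.7000e-02,  3.5000e-02,
       -0.0000e+00]), 'tool_pos': array([ 0.151, -0.58 ,  0.404]), 'orientation': array([-3.114, -0.399,  0.   ]), 'force': array([ 0.374, -0.321, -0.157]), 'wrist_torque': array([ 0.032,  0.022, -0.013]), 'gripper_force': np.float64(0.0), 'opening': np.float64(0.093)}
top {'fx': 402.58340183463014, 'fy': 402.58340183463014, 'cx': 257.9344820345632, 'cy': 197.9906206977142, 'position': array([ 0.31075564, -0.09012176,  1.2076927 ]), 'rotation': array([ 0.17247995, -0.16868102, -1.58139135])}
side {'fx': 435.33372547188236, 'fy': 435.33372547188236, 'cx': 256.70676056957524, 'cy': 194.9754718224676, 'position': array([0.03136605, 0.74659051, 1.00861299]), 'rotation': array([ 0.29145392, -1.05940392, -2.3760441 ])}
```

View pics/top.png

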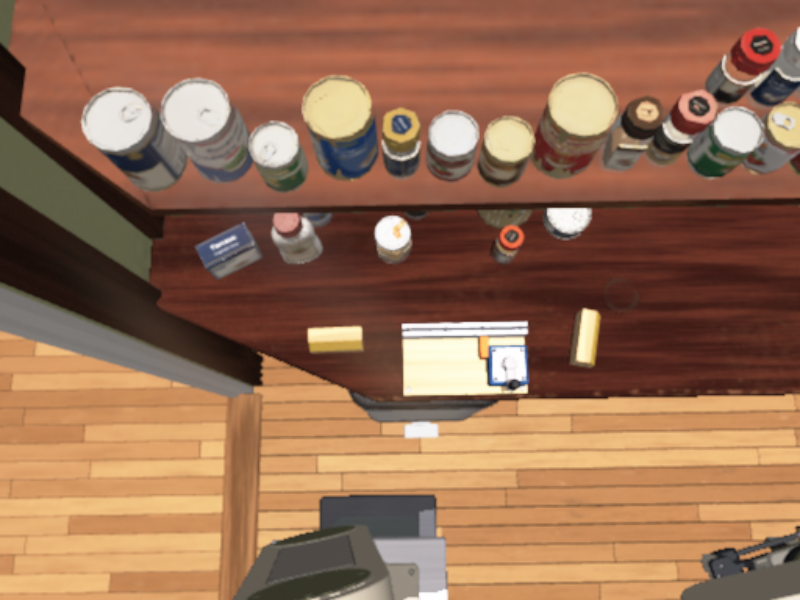

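View pics/side.png

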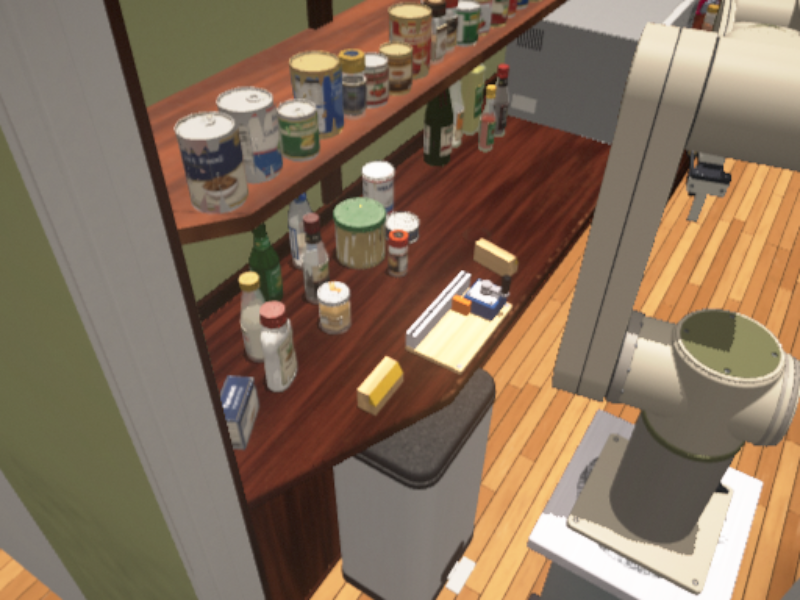

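Cleat candidates in the top picture (800x600): A (335,339), left of the jig, and B (586,337), right of it. The description fits A (left of the jig). I'll check their distances from the base and view an enlarged crop.

Run:
```python
from h import *
z=np.load('top.npz'); im,w=z['im'],z['w']
def P(u,v): 
    u,v=int(round(u*.64)),int(round(v*.64)); return np.round(np.median(w[v-1:v+2,u-1:u+2].reshape(-1,3),0),4)
for n,u,v in [('A',335,345),('B',586,340),('base',440,365),('fence',460,328),('orange',484,347),('crank',508,368),('knob',514,384),('honey',392,225),('spice',512,235),('carton',225,240),('table',380,300)]: print(n,P(u,v))
hsv=cv2.cvtColor(im,cv2.COLOR_BGR2HSV)
def reg(nm,box,zlo,zhi):
    u0,v0,u1,v1=[int(k*.64) for k in box]
    p=w[v0:v1,u0:u1].reshape(-1,3); m=(p[:,2]>zlo)&(p[:,2]<zhi); q=p[m]
    r=cv2.minAreaRect((q[:,:2]*1000).astype(np.float32)); print(nm,m.sum(),'c',np.round(r[0],1),'size',np.round(r[1],1),'ang',round(r[2],2),'zmed',np.round(np.median(q[:,2]),4)); return q
reg('Aall',(295,315,375,365),.012,.06);reg('Atop',(295,315,375,365),.046,.06)
reg('Ball',(560,300,610,375),.012,.06);reg('Btop',(560,300,610,375),.046,.06)
reg('jig',(390,310,540,405),.006,.07);reg('fence',(390,310,480,342),.044,.056);reg('house',(480,338,540,405),.05,.058);reg('knob',(480,338,540,405),.1,.12)
reg('arm',(480,338,540,405),.066,.08)
crop=cv2.resize(im[190:265,180:400],None,fx=3.6,fy=3.6,interpolation=cv2.INTER_CUBIC); cv2.imwrite('pics/crop1.png',crop)
```

```text
A [0.5017 0.0412 0.0365]
B [ 0.5001 -0.4288  0.0479]
base [ 0.4628 -0.1594  0.0117]
fence [ 0.5281 -0.1946  0.0484]
orange [ 0.4921 -0.2401  0.0465]
crank [ 0.4474 -0.2771  0.0724]
knob [ 0.4149 -0.2796  0.1148]
honey [ 0.7192 -0.072   0.0881]
spice [ 0.691  -0.294   0.1062]
carton [0.6978 0.2429 0.0805]
table [ 0.5969 -0.0437 -0.0015]
Aall 532 c [516.1  40.9] size [40.4 99.4] ang 1.33 zmed 0.0471
Atop 302 c [521.6  41.2] size [29.6 97.3] ang 1.1 zmed 0.0492
Ball 515 c [ 511.  -435.1] size [ 41.9 101.6] ang 78.17 zmed 0.0471
Btop 300 c [ 512.5 -429.4] size [ 29.6 100.9] ang 78.68 zmed 0.0494
jig 3475 c [ 492.1 -204.2] size [279.6 163.8] ang 90.0 zmed 0.0137
fence 406 c [ 528.9 -157.9] size [143.7  24.6] ang 89.4 zmed 0.0494
house 408 c [ 466.7 -275.8] size [78.5 85. ] ang 89.93 zmed 0.0535
knob 39 c [ 418.2 -279.1] size [16.8 16. ] ang 41.62 zmed 0.1145
arm 105 c [ 440.2 -279.2] size [22.4 58.9] ang 87.41 zmed 0.0751
```

View pics/crop1.png

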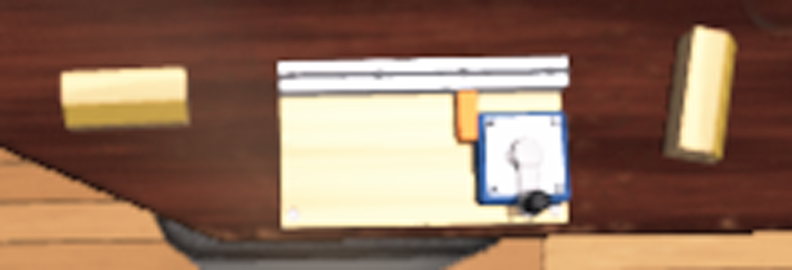

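The crop shows A at (125,98), a cleat with its yellow slope to the robot, and B at (700,93), turned about 79°. A is 0.52 m from the base and B 0.67 m, so A is the one meant. The jig is aligned with the world, with its origin at about (0.470, -0.199). Next I go over the knob with the tool yawed so that tool x = world +y and tool y = world +x.

Request:
{"op": "carry_out", "data": {
  "targets": [
    {"hand":100,"x":0.334,"y":-0.224,"z":0.074,"az":-1.316},
    {"hand":100,"x":0.334,"y":-0.224,"z":0.074,"az":-1.316},
    {"hand":100,"x":0.334,"y":-0.224,"z":0.074,"az":-1.316},
    {"hand":100,"x":0.334,"y":-0.224,"z":0.074,"az":-1.316},
    {"hand":100,"x":0.334,"y":-0.224,"z":0.074,"az":-1.316},
    {"hand":60,"x":0.334,"y":-0.224,"z":0.074,"az":-1.316},
    {"hand":60,"x":0.334,"y":-0.224,"z":0.074,"az":-1.316},
    {"hand":60,"x":0.334,"y":-0.224,"z":0.074,"az":-1.316}
  ]
}}

```text
schema error: expected keys hand, x, y, z, ax, ay, az
```

Run:
```python
from h import *
z=np.load('top.npz'); w=z['w']; im=z['im']
# fence edges vs y: front/back from top points
q=w.reshape(-1,3); m=(abs(q[:,2]-.05)<.005)&(q[:,0]>.505)&(q[:,0]<.56)&(q[:,1]>-.33)&(q[:,1]<-.07); f=q[m]
print('fence y',f[:,1].min(),f[:,1].max())
for a in np.arange(-.31,-.09,.03):
    g=f[(f[:,1]>a)&(f[:,1]<a+.03),0]; print(round(a,3),np.round([g.min(),g.max(),len(g)],4))
s=read_state(); print(s['t'],s['tool_pos'],R.from_rotvec(s['orientation']).as_matrix().round(3),s['opening'])
im,d,w=cloud('wrist'); cv2.imwrite('pics/w1.png',cv2.resize(im,(800,600)));np.savez('w1.npz',im=im,d=d,w=w)
q=w.reshape(-1,3); q=q[(d.reshape(-1)>0)&(q[:,2]>.1)&(q[:,2]<.125)&(np.hypot(q[:,0]-.418,q[:,1]+.279)<.03)]
print('knob',len(q),q.min(0),q.max(0),np.median(q,0)) if len(q) else print('none')
```

```text
fence y -0.31809255534123027 -0.08597105703387128
-0.31 [ 0.5172  0.5418 86.    ]
-0.28 [ 0.5171  0.5395 80.    ]
-0.25 [ 0.5061  0.5398 89.    ]
-0.22 [ 0.5166  0.5405 78.    ]
-0.19 [ 0.5169  0.5408 80.    ]
-0.16 [ 0.5167  0.5414 84.    ]
-0.13 [ 0.517   0.5391 84.    ]
-0.1 [ 0.5174  0.5394 35.    ]
0.1 [ 0.15119987 -0.58041635  0.40378848] [[ 0.968  0.252 -0.   ]
 [ 0.252 -0.968  0.002]
 [ 0.    -0.002 -1.   ]] 0.09317976981501651
none
```

View pics/w1.png

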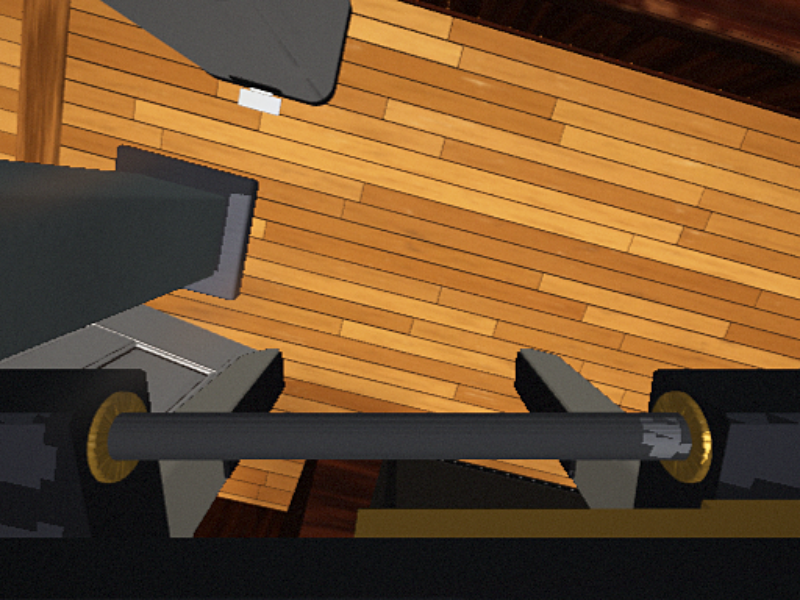

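The move was refused because every key is required, so this wrist view is still from the start pose: floor and gripper only. The fence front is at x = 0.517 and parallel to y. Resending with all keys.

Request:
{"op": "carry_out", "data": {
  "targets": [
    {"hand":100,"x":0.334,"y":-0.224,"z":0.074,"ax":0,"ay":0,"az":-1.316},
    {"hand":100,"x":0.334,"y":-0.224,"z":0.074,"ax":0,"ay":0,"az":-1.316},
    {"hand":100,"x":0.334,"y":-0.224,"z":0.074,"ax":0,"ay":0,"az":-1.316},
    {"hand":100,"x":0.334,"y":-0.224,"z":0.074,"ax":0,"ay":0,"az":-1.316},
    {"hand":100,"x":0.334,"y":-0.224,"z":0.074,"ax":0,"ay":0,"az":-1.316},
    {"hand":60,"x":0.334,"y":-0.224,"z":0.074,"ax":0,"ay":0,"az":-1.316},
    {"hand":60,"x":0.334,"y":-0.224,"z":0.074,"ax":0,"ay":0,"az":-1.316},
    {"hand":60,"x":0.334,"y":-0.224,"z":0.074,"ax":0,"ay":0,"az":-1.316}
  ]
}}

```text
t: 1.15
tool_pos: [0.419, -0.2777, 0.3298]
orientation: [-2.215, -2.226, -0.0]
force: [0.1, 0.1, -0.8]
opening: 0.0676
gripper_force: 0.0
```

```bash
cat > st.py <<'E'
from h import *
s=read_state(); print(s['t'],s['tool_pos'].round(4),R.from_rotvec(s['orientation']).as_matrix().round(3).tolist(),'F',s['force'].round(1),'op',round(s['opening'],4),'q',np.round(s['q'],2))
E
python3 st.py
python3 - <<'E'
from h import *
im,d,w=cloud('wrist');cv2.imwrite('pics/w2.png',im)
q=w.reshape(-1,3); q=q[(d.reshape(-1)>0)&(q[:,2]>.1)&(q[:,2]<.125)&(np.hypot(q[:,0]-.418,q[:,1]+.279)<.03)]
print('knob',len(q),q.min(0),q.max(0),np.median(q,0)) if len(q) else print('none')
E
```

```text
1.15 [ 0.419  -0.2777  0.3298] [[-0.005, 1.0, -0.001], [1.0, 0.005, 0.001], [0.001, -0.001, -1.0]] F [ 0.1  0.1 -0.8] op 0.0676 q [-0.69 -0.09  1.85  0.    1.38 -0.69]
knob 541 [ 0.40930727 -0.2908601   0.10003917] [ 0.42783896 -0.27273159  0.11720618] [ 0.41827769 -0.2795116   0.11458962]
```

Request:
{"op": "carry_out", "data": {
  "newtons": 15,
  "targets": [
    {"hand":60,"x":-0.002,"y":-0.001,"z":0.03,"ax":0,"ay":0,"az":0},
    {"hand":60,"x":-0.002,"y":-0.001,"z":0.061,"ax":0,"ay":0,"az":0},
    {"hand":40,"x":-0.002,"y":-0.001,"z":0.061,"ax":0,"ay":0,"az":0},
    {"hand":15,"x":-0.002,"y":-0.001,"z":0.061,"ax":0,"ay":0,"az":0},
    {"hand":5,"x":-0.002,"y":-0.001,"z":0.061,"ax":0,"ay":0,"az":0},
    {"hand":5,"x":-0.002,"y":-0.001,"z":0.061,"ax":0,"ay":0,"az":0},
    {"hand":5,"x":-0.002,"y":-0.001,"z":0.061,"ax":0,"ay":0,"az":0},
    {"hand":5,"x":-0.002,"y":-0.001,"z":0.061,"ax":0,"ay":0,"az":0}
  ]
}}

```text
t: 2.2
tool_pos: [0.4171, -0.282, 0.2707]
orientation: [2.221, 2.221, -0.001]
force: [-4.3, -0.7, 7.2]
opening: 0.0183
gripper_force: 15.0
```

Request:
{"op": "carry_out", "data": {
  "targets": [
    {"hand":5,"x":-0.0109,"y":0.0014,"z":-0.003,"ax":0,"ay":0,"az":0},
    {"hand":5,"x":-0.021,"y":0.0056,"z":-0.003,"ax":0,"ay":0,"az":0},
    {"hand":5,"x":-0.0297,"y":0.0123,"z":-0.003,"ax":0,"ay":0,"az":0},
    {"hand":5,"x":-0.0364,"y":0.021,"z":-0.003,"ax":0,"ay":0,"az":0},
    {"hand":5,"x":-0.0406,"y":0.0311,"z":-0.003,"ax":0,"ay":0,"az":0},
    {"hand":5,"x":-0.042,"y":0.042,"z":-0.003,"ax":0,"ay":0,"az":0},
    {"hand":5,"x":-0.0406,"y":0.0529,"z":-0.003,"ax":0,"ay":0,"az":0},
    {"hand":5,"x":-0.0364,"y":0.063,"z":-0.003,"ax":0,"ay":0,"az":0}
  ]
}}

```text
t: 3.2
tool_pos: [0.4806, -0.318, 0.2719]
orientation: [-2.221, -2.221, 0.001]
force: [-1.6, -2.9, -21.9]
opening: 0.0182
gripper_force: 15.0
```

Request:
{"op": "carry_out", "data": {
  "targets": [
    {"hand":5,"x":0.0067,"y":0.0087,"z":0.002,"ax":0,"ay":0,"az":0},
    {"hand":5,"x":0.0154,"y":0.0154,"z":0.002,"ax":0,"ay":0,"az":0},
    {"hand":5,"x":0.0255,"y":0.0196,"z":0.002,"ax":0,"ay":0,"az":0},
    {"hand":5,"x":0.0364,"y":0.021,"z":0.002,"ax":0,"ay":0,"az":0},
    {"hand":5,"x":0.0473,"y":0.0196,"z":0.002,"ax":0,"ay":0,"az":0},
    {"hand":5,"x":0.0574,"y":0.0154,"z":0.002,"ax":0,"ay":0,"az":0},
    {"hand":5,"x":0.0661,"y":0.0087,"z":0.002,"ax":0,"ay":0,"az":0},
    {"hand":5,"x":0.0728,"y":0,"z":0.002,"ax":0,"ay":0,"az":0}
  ]
}}

```text
t: 4.2
tool_pos: [0.4803, -0.2452, 0.2716]
orientation: [2.219, 2.219, -0.001]
force: [-1.2, -10.3, -16.3]
opening: 0.0179
gripper_force: 15.0
```

Request:
{"op": "carry_out", "data": {
  "targets": [
    {"hand":5,"x":0.0042,"y":-0.0101,"z":0.001,"ax":0,"ay":0,"az":0},
    {"hand":5,"x":0.0056,"y":-0.021,"z":0.001,"ax":0,"ay":0,"az":0},
    {"hand":5,"x":0.0042,"y":-0.0319,"z":0.001,"ax":0,"ay":0,"az":0},
    {"hand":5,"x":0,"y":-0.042,"z":0.001,"ax":0,"ay":0,"az":0},
    {"hand":5,"x":-0.0067,"y":-0.0507,"z":0.001,"ax":0,"ay":0,"az":0},
    {"hand":5,"x":-0.0154,"y":-0.0574,"z":0.001,"ax":0,"ay":0,"az":0},
    {"hand":5,"x":-0.0255,"y":-0.0616,"z":0.001,"ax":0,"ay":0,"az":0},
    {"hand":5,"x":-0.0364,"y":-0.063,"z":0.001,"ax":0,"ay":0,"az":0}
  ]
}}

```text
t: 5.2
tool_pos: [0.4169, -0.2828, 0.271]
orientation: [2.221, 2.22, 0.0]
force: [3.2, 10.1, 4.2]
opening: 0.0183
gripper_force: 15.0
```

Request:
{"op": "carry_out", "data": {
  "targets": [
    {"hand":5,"x":-0.001,"y":0,"z":0,"ax":0,"ay":0,"az":0},
    {"hand":5,"x":-0.002,"y":0,"z":0,"ax":0,"ay":0,"az":0},
    {"hand":5,"x":-0.002,"y":0,"z":0,"ax":0,"ay":0,"az":0}
  ]
}}

```text
t: 5.58
tool_pos: [0.4171, -0.2838, 0.2708]
orientation: [-2.221, -2.221, -0.002]
force: [-1.7, 10.3, 8.4]
opening: 0.0182
gripper_force: 15.0
```

Request:
{"op": "carry_out", "data": {
  "targets": [
    {"hand":50,"x":0,"y":0,"z":0,"ax":0,"ay":0,"az":0},
    {"hand":60,"x":0,"y":0,"z":0,"ax":0,"ay":0,"az":0},
    {"hand":60,"x":0,"y":0,"z":-0.05,"ax":0,"ay":0,"az":0},
    {"hand":80,"x":0.06,"y":0.02,"z":-0.06,"ax":0,"ay":0,"az":0},
    {"hand":80,"x":0.12,"y":0.04,"z":-0.06,"ax":0,"ay":0,"az":0},
    {"hand":80,"x":0.18,"y":0.06,"z":-0.06,"ax":0,"ay":0,"az":0},
    {"hand":80,"x":0.24,"y":0.08,"z":-0.06,"ax":0,"ay":0,"az":0},
    {"hand":80,"x":0.26,"y":0.08,"z":-0.06,"ax":0,"ay":0,"az":0}
  ]
}}

```text
t: 6.58
tool_pos: [0.4977, -0.0211, 0.3299]
orientation: [2.218, 2.224, 0.001]
force: [-0.3, -0.8, 0.0]
opening: 0.0743
gripper_force: 0.0
```

```bash
python3 st.py
python3 - <<'E'
from h import *
for n in ('top','side','wrist'):
    im,d,w=cloud(n); cv2.imwrite(f'pics/{n}3.png',im)
    q=w.reshape(-1,3); hs=cv2.cvtColor(im,cv2.COLOR_BGR2HSV).reshape(-1,3); ok=d.reshape(-1)>0
    k=q[ok&(q[:,2]>.1)&(q[:,2]<.125)&(np.hypot(q[:,0]-.46,q[:,1]+.2795)<.06)]
    if len(k): print(n,'knob',len(k),((k.min(0)+k.max(0))/2).round(4))
    o=q[ok&(hs[:,0]>6)&(hs[:,0]<18)&(hs[:,1]>190)&(hs[:,2]>150)&(q[:,2]>.015)&(q[:,2]<.055)&(q[:,0]>.46)&(q[:,0]<.53)&(q[:,1]<-.1)]
    if len(o): print(n,'orange',len(o),np.percentile(o,[2,98],axis=0).round(4).tolist())
    a=q[ok&(q[:,2]>.044)&(q[:,2]<.056)&(abs(q[:,0]-.516)<.05)&(abs(q[:,1]-.041)<.08)]
    if len(a)>20:
        r=cv2.minAreaRect((a[:,:2]*1000).astype(np.float32)); print(n,'cleat top',len(a),r,a[:,2].mean())
E
```

```text
6.575 [ 0.4977 -0.0211  0.3299] [[-0.003, 1.0, 0.001], [1.0, 0.003, 0.0], [0.0, 0.001, -1.0]] F [-0.3 -0.8  0. ] op 0.0743 q [-0.15 -0.1   1.86  0.    1.38 -0.15]
top knob 40 [ 0.4177 -0.2804  0.11  ]
top cleat top 142 ((520.17138671875, 69.29944610595703), (31.114442825317383, 42.13807678222656), 5.100656986236572) 0.0486459944852749
side knob 35 [ 0.4176 -0.282   0.1101]
side orange 1 [[0.496, -0.1964, 0.0415], [0.496, -0.1964, 0.0415]]
side cleat top 298 ((520.5750732421875, 38.99337387084961), (32.42426681518555, 103.49266815185547), 1.5282126665115356) 0.050414856519039535
wrist cleat top 3718 ((521.790283203125, 39.64009094238281), (29.832181930541992, 100.21231842041016), 1.326693058013916) 0.049294621028174654
```

Knob back at the front at (0.418, -0.281) after a full turn, held at the limit. The cleat centre is (0.5165, 0.040), yaw 1.3°, consistent between the cameras. Now the grasp.

Request:
{"op": "carry_out", "data": {
  "newtons": 25,
  "targets": [
    {"hand":80,"x":0.05,"y":0.019,"z":0.02,"ax":0,"ay":0,"az":-0.023},
    {"hand":80,"x":0.061,"y":0.019,"z":0.06,"ax":0,"ay":0,"az":-0.023},
    {"hand":80,"x":0.061,"y":0.019,"z":0.105,"ax":0,"ay":0,"az":-0.023},
    {"hand":80,"x":0.061,"y":0.019,"z":0.139,"ax":0,"ay":0,"az":-0.023},
    {"hand":80,"x":0.061,"y":0.019,"z":0.139,"ax":0,"ay":0,"az":-0.023},
    {"hand":30,"x":0.061,"y":0.019,"z":0.139,"ax":0,"ay":0,"az":-0.023},
    {"hand":30,"x":0.061,"y":0.019,"z":0.139,"ax":0,"ay":0,"az":-0.023},
    {"hand":30,"x":0.061,"y":0.019,"z":0.139,"ax":0,"ay":0,"az":-0.023}
  ]
}}

```text
t: 7.72
tool_pos: [0.5162, 0.037, 0.1913]
orientation: [2.196, 2.246, 0.001]
force: [-0.2, 0.7, 0.0]
opening: 0.0489
gripper_force: 0.0
```

Request:
{"op": "carry_out", "data": {
  "targets": [
    {"hand":30,"x":0,"y":0,"z":0,"ax":0,"ay":0,"az":0},
    {"hand":30,"x":0,"y":0,"z":0,"ax":0,"ay":0,"az":0},
    {"hand":30,"x":0,"y":0,"z":-0.02,"ax":0,"ay":0,"az":0},
    {"hand":30,"x":0,"y":0,"z":-0.04,"ax":0,"ay":0,"az":0.023},
    {"hand":30,"x":0,"y":0,"z":-0.04,"ax":0,"ay":0,"az":0.023}
  ]
}}

```text
t: 8.35
tool_pos: [0.5168, 0.0374, 0.2322]
orientation: [2.219, 2.22, 0.004]
force: [0.0, -0.6, -0.6]
opening: 0.0399
gripper_force: 25.0
```

```bash
python3 st.py
python3 - <<'E'
from h import *
for n in ('side','wrist'):
    im,d,w=cloud(n); cv2.imwrite(f'pics/{n}4.png',im)
    q=w.reshape(-1,3);ok=d.reshape(-1)>0
    a=q[ok&(q[:,2]>.082)&(q[:,2]<.1)&(abs(q[:,0]-.516)<.03)&(abs(q[:,1]-.041)<.08)]
    if len(a)>20:
        r=cv2.minAreaRect((a[:,:2]*1000).astype(np.float32)); print(n,'cleat top',len(a),r,np.median(a[:,2]), np.percentile(a[:,1],[1,99]))
E
```

```text
8.35 [0.5168 0.0374 0.2322] [[-0.0, 1.0, 0.003], [1.0, 0.0, -0.0], [-0.0, 0.003, -1.0]] F [ 0.  -0.6 -0.6] op 0.0399 q [-0.03  0.07  1.89  0.    1.19 -0.03]
side cleat top 244 ((517.1235961914062, 51.13750076293945), (79.92640686035156, 58.30425262451172), 78.63460540771484) 0.09134133462365251 [0.01062581 0.08911185]
wrist cleat top 9487 ((515.8505859375, 47.684364318847656), (59.36541748046875, 84.73123168945312), 8.52840805053711) 0.08943810694234051 [0.00947981 0.08977844]
```

Request:
{"op": "carry_out", "data": {
  "targets": [
    {"hand":30,"x":0,"y":-0.026,"z":0,"ax":0,"ay":0,"az":0},
    {"hand":30,"x":-0.02,"y":-0.052,"z":0,"ax":0,"ay":0,"az":0},
    {"hand":30,"x":-0.06,"y":-0.052,"z":0,"ax":0,"ay":0,"az":0},
    {"hand":30,"x":-0.105,"y":-0.052,"z":0,"ax":0,"ay":0,"az":0},
    {"hand":30,"x":-0.145,"y":-0.052,"z":0,"ax":0,"ay":0,"az":0},
    {"hand":30,"x":-0.171,"y":-0.052,"z":0.01,"ax":0,"ay":0,"az":0},
    {"hand":30,"x":-0.171,"y":-0.052,"z":0.024,"ax":0,"ay":0,"az":0},
    {"hand":30,"x":-0.171,"y":-0.052,"z":0.024,"ax":0,"ay":0,"az":0}
  ]
}}

```text
t: 9.45
tool_pos: [0.4627, -0.1327, 0.2043]
orientation: [-2.218, -2.218, 0.002]
force: [-0.3, -0.5, -0.6]
opening: 0.04
gripper_force: 25.0
```

Request:
{"op": "carry_out", "data": {
  "targets": [
    {"hand":30,"x":-0.003,"y":0,"z":0,"ax":0,"ay":0,"az":0},
    {"hand":30,"x":-0.005,"y":0,"z":0,"ax":0,"ay":0,"az":0},
    {"hand":30,"x":-0.005,"y":0,"z":0.003,"ax":0,"ay":0,"az":0},
    {"hand":30,"x":-0.005,"y":0,"z":0.0055,"ax":0,"ay":0,"az":0},
    {"hand":30,"x":-0.005,"y":0,"z":0.0055,"ax":0,"ay":0,"az":0}
  ]
}}

```text
t: 10.07
tool_pos: [0.4647, -0.1387, 0.203]
orientation: [2.22, 2.221, 0.001]
force: [-5.7, 2.1, 13.6]
opening: 0.0395
gripper_force: 25.0
```

```bash
python3 st.py
python3 - <<'E'
from h import *
im,d,w=cloud('side'); np.savez('s5.npz',im=im,d=d,w=w)
cv2.imwrite('pics/s5.png',cv2.resize(im[120:270,200:400],(800,600),interpolation=cv2.INTER_CUBIC))
E
```

```text
10.075 [ 0.4647 -0.1387  0.203 ] [[-0.0, 1.0, 0.002], [1.0, 0.0, -0.001], [-0.001, 0.002, -1.0]] F [-5.7  2.1 13.6] op 0.0395 q [-0.4   0.02  1.99  0.    1.13 -0.4 ]
```

View pics/s5.png

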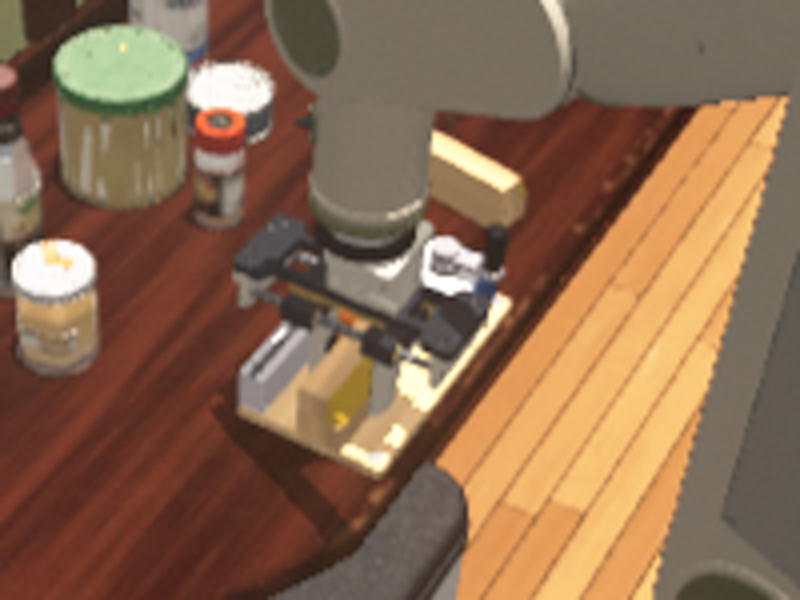

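The cleat is gripped at crop (335,395), sitting on the base between the fence (270,365) and the near edge. Sliding it 3 mm towards the stop.

Request:
{"op": "carry_out", "data": {
  "targets": [
    {"hand":30,"x":0,"y":0,"z":-0.001,"ax":0,"ay":0,"az":0},
    {"hand":30,"x":-0.0015,"y":0,"z":-0.001,"ax":0,"ay":0,"az":0},
    {"hand":30,"x":-0.003,"y":0,"z":-0.001,"ax":0,"ay":0,"az":0},
    {"hand":30,"x":-0.003,"y":0,"z":-0.001,"ax":0,"ay":0,"az":0}
  ]
}}

```text
t: 10.62
tool_pos: [0.4645, -0.1417, 0.2029]
orientation: [2.221, 2.221, 0.001]
force: [0.2, 1.3, 7.3]
opening: 0.04
gripper_force: 25.0
```

Request:
{"op": "carry_out", "data": {
  "targets": [
    {"hand":30,"x":-0.001,"y":0,"z":0,"ax":0,"ay":0,"az":0},
    {"hand":30,"x":-0.002,"y":0,"z":0,"ax":0,"ay":0,"az":0},
    {"hand":30,"x":-0.002,"y":0,"z":0,"ax":0,"ay":0,"az":0}
  ]
}}

```text
t: 11.0
tool_pos: [0.4645, -0.1437, 0.203]
orientation: [2.221, 2.221, 0.001]
force: [-0.9, 2.3, 6.1]
opening: 0.0403
gripper_force: 25.0
```

Request:
{"op": "carry_out", "data": {
  "targets": [
    {"hand":30,"x":-0.001,"y":0,"z":0,"ax":0,"ay":0,"az":0},
    {"hand":30,"x":-0.001,"y":0,"z":0,"ax":0,"ay":0,"az":0}
  ]
}}

```text
t: 11.25
tool_pos: [0.4645, -0.1445, 0.203]
orientation: [2.221, 2.221, 0.002]
force: [0.3, 3.7, 6.4]
opening: 0.0397
gripper_force: 25.0
```

Run:
```python
from h import *
s=read_state(); print(s['tool_pos'].round(4),s['force'].round(1))
for n in ('top','wrist','side'):
    im,d,w=cloud(n); np.savez(f'{n}6.npz',im=im,d=d,w=w)
    q=w.reshape(-1,3);ok=d.reshape(-1)>0
    hs=cv2.cvtColor(im,cv2.COLOR_BGR2HSV).reshape(-1,3)
    o=q[ok&(hs[:,0]>5)&(hs[:,0]<16)&(hs[:,1]>170)&(hs[:,2]>120)&(q[:,2]>.02)&(q[:,2]<.055)&(q[:,0]>.465)&(q[:,0]<.53)&(q[:,1]<-.15)&(q[:,1]>-.25)]
    print(n,len(o), np.percentile(o,[2,98],axis=0).round(4).tolist() if len(o) else '')
    a=q[ok&(q[:,2]>.057)&(q[:,2]<.068)&(abs(q[:,0]-.468)<.03)&(q[:,1]<-.06)&(q[:,1]>-.2)]
    print('cleat top',len(a),np.percentile(a,[1,99],axis=0).round(4).tolist() if len(a) else '')
im=np.load('wrist6.npz')['im']; cv2.imwrite('pics/w6.png',cv2.resize(im,(800,600)))
```

```text
[ 0.4645 -0.1445  0.203 ] [0.3 3.7 6.4]
top 0 
cleat top 54 [[0.4575, -0.108, 0.0572], [0.4838, -0.0908, 0.0662]]
wrist 193 [[0.4907, -0.1928, 0.0209], [0.498, -0.1911, 0.0371]]
cleat top 8766 [[0.4419, -0.1721, 0.0575], [0.4937, -0.0921, 0.0659]]
side 9 [[0.494, -0.2024, 0.0447], [0.5053, -0.194, 0.0502]]
cleat top 189 [[0.4415, -0.1871, 0.0574], [0.4962, -0.0913, 0.0675]]
```

View pics/w6.png

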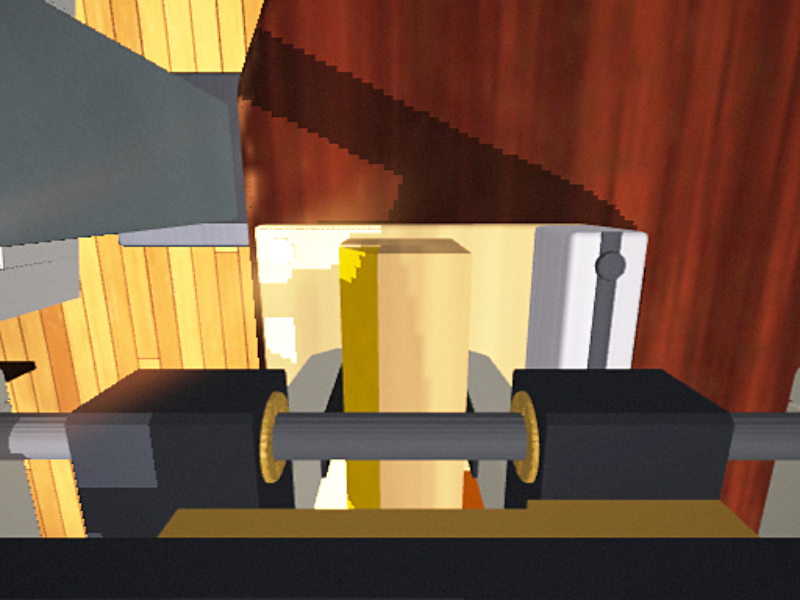

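The wrist view shows the cleat (420,370) between the fingers, with the orange stop just visible at its end (470,490). The stop face is at y ≈ -0.191 and the cleat's end at ≈ -0.1915, so they touch. Release, rise, then turn and shut the hand for pushing.

Request:
{"op": "carry_out", "data": {
  "targets": [
    {"hand":57,"x":0,"y":0,"z":0,"ax":0,"ay":0,"az":0},
    {"hand":57,"x":0,"y":0,"z":0,"ax":0,"ay":0,"az":0},
    {"hand":57,"x":0,"y":0,"z":0,"ax":0,"ay":0,"az":0},
    {"hand":57,"x":0,"y":0,"z":-0.02,"ax":0,"ay":0,"az":0},
    {"hand":57,"x":0,"y":0,"z":-0.05,"ax":0,"ay":0,"az":0},
    {"hand":57,"x":0,"y":0,"z":-0.08,"ax":0,"ay":0,"az":0},
    {"hand":57,"x":0,"y":0,"z":-0.08,"ax":0,"ay":0,"az":0}
  ]
}}

```text
t: 12.28
tool_pos: [0.4651, -0.1452, 0.2849]
orientation: [2.218, 2.218, 0.003]
force: [0.2, 0.2, -0.6]
opening: 0.053
gripper_force: 0.0
```

Request:
{"op": "carry_out", "data": {
  "targets": [
    {"hand":0,"x":0.003,"y":-0.02,"z":0,"ax":0,"ay":0,"az":1.571},
    {"hand":0,"x":0.003,"y":-0.04,"z":0,"ax":0,"ay":0,"az":1.571},
    {"hand":0,"x":0.003,"y":-0.06,"z":0,"ax":0,"ay":0,"az":1.571},
    {"hand":0,"x":0.003,"y":-0.08,"z":0,"ax":0,"ay":0,"az":1.571},
    {"hand":0,"x":0.003,"y":-0.09,"z":0,"ax":0,"ay":0,"az":1.571},
    {"hand":0,"x":0.003,"y":-0.096,"z":0,"ax":0,"ay":0,"az":1.571},
    {"hand":0,"x":0.003,"y":-0.096,"z":0,"ax":0,"ay":0,"az":1.571},
    {"hand":0,"x":0.003,"y":-0.096,"z":0,"ax":0,"ay":0,"az":1.571}
  ]
}}

```text
t: 13.28
tool_pos: [0.3675, -0.1415, 0.2809]
orientation: [-3.139, -0.101, 0.002]
force: [-0.0, 0.0, -0.2]
opening: 0.0002
gripper_force: 0.0
```

Request:
{"op": "carry_out", "data": {
  "targets": [
    {"hand":0,"x":0,"y":0,"z":0,"ax":0,"ay":0,"az":0}
  ]
}}

```text
t: 13.4
tool_pos: [0.3676, -0.1415, 0.2811]
orientation: [-3.139, -0.113, 0.002]
force: [0.1, -0.2, -0.1]
opening: 0.0002
gripper_force: 0.0
```

```bash
python3 st.py
```

```text
13.4 [ 0.3676 -0.1415  0.2811] [[0.997, 0.072, -0.001], [0.072, -0.997, 0.001], [-0.001, -0.001, -1.0]] F [ 0.1 -0.2 -0.1] op 0.0002 q [-0.5  -0.37  2.18 -0.    1.33  1.  ]
```

Request:
{"op": "carry_out", "data": {
  "targets": [
    {"hand":0,"x":0,"y":0,"z":0,"ax":0,"ay":0,"az":0.072},
    {"hand":0,"x":0,"y":0,"z":0,"ax":0,"ay":0,"az":0.072}
  ]
}}

```text
t: 13.65
tool_pos: [0.3678, -0.1416, 0.2816]
orientation: [-3.141, -0.005, 0.001]
force: [-0.7, -0.3, 0.0]
opening: 0.0005
gripper_force: 0.0
```

Request:
{"op": "carry_out", "data": {
  "targets": [
    {"hand":0,"x":0,"y":0,"z":0,"ax":0,"ay":0.17,"az":0},
    {"hand":0,"x":0,"y":0,"z":0,"ax":0,"ay":0.35,"az":0},
    {"hand":0,"x":0,"y":0,"z":0.02,"ax":0,"ay":0.35,"az":0},
    {"hand":0,"x":0,"y":0,"z":0.02,"ax":0,"ay":0.35,"az":0}
  ]
}}

```text
t: 14.15
tool_pos: [0.3671, -0.1413, 0.2606]
orientation: [-3.094, -0.003, -0.543]
force: [-0.5, 0.7, -0.1]
opening: 0.0005
gripper_force: 0.0
```

```bash
python3 st.py
python3 - <<'E'
from h import *
for n in ('wrist','top','side'):
    im,d,w=cloud(n); np.savez(f'{n}7.npz',im=im,d=d,w=w)
    q=w.reshape(-1,3);ok=d.reshape(-1)>0
    a=q[ok&(q[:,2]>.057)&(q[:,2]<.068)&(q[:,0]>.45)&(q[:,0]<.50)&(q[:,1]<-.06)&(q[:,1]>-.2)]
    if len(a)>9: print(n,'cleat top',len(a),np.percentile(a,[1,50,99],axis=0).round(4).tolist(),cv2.minAreaRect((a[:,:2]*1000).astype(np.float32)))
    hs=cv2.cvtColor(im,cv2.COLOR_BGR2HSV).reshape(-1,3)
    o=q[ok&(hs[:,0]>5)&(hs[:,0]<16)&(hs[:,1]>170)&(hs[:,2]>100)&(q[:,2]>.02)&(q[:,2]<.052)&(q[:,0]>.465)&(q[:,0]<.53)&(q[:,1]<-.15)&(q[:,1]>-.25)]
    print(n,len(o), np.percentile(o,[2,98],axis=0).round(4).tolist() if len(o) else '')
E
```

```text
14.15 [ 0.3671 -0.1413  0.2606] [[0.94, 0.002, 0.34], [0.002, -1.0, 0.001], [0.34, -0.0, -0.94]] F [-0.5  0.7 -0.1] op 0.0005 q [-0.59 -0.55  2.36  0.22  1.05  0.89]
wrist cleat top 5386 [[0.4572, -0.1912, 0.0574], [0.4713, -0.142, 0.0615], [0.4855, -0.0934, 0.0631]] ((471.1251220703125, -142.3500518798828), (29.31073760986328, 100.11531066894531), 0.20396475493907928)
wrist 170 [[0.4754, -0.2075, 0.0285], [0.5146, -0.1923, 0.0469]]
top cleat top 345 [[0.4566, -0.1887, 0.0571], [0.4714, -0.1399, 0.0612], [0.4857, -0.091, 0.066]] ((470.50506591796875, -139.85523986816406), (97.93923950195312, 31.563453674316406), 88.48145294189453)
top 6 [[0.4751, -0.2031, 0.021], [0.505, -0.1906, 0.0474]]
side cleat top 178 [[0.4553, -0.1668, 0.0574], [0.471, -0.1258, 0.0625], [0.4856, -0.091, 0.067]] ((470.2161865234375, -128.64273071289062), (78.25054168701172, 33.27001953125), 86.97012329101562)
side 8 [[0.5036, -0.1957, 0.0287], [0.5097, -0.1908, 0.0466]]
```

The wrist camera gives the cleat flat at centre x 0.4655, yaw 0.2°, with its end at the stop. Lower the tips in front of the slope and push to the fence.

Request:
{"op": "carry_out", "data": {
  "targets": [
    {"hand":0,"x":-0.006,"y":0,"z":0.017,"ax":0,"ay":0,"az":0},
    {"hand":0,"x":-0.0122,"y":0,"z":0.0338,"ax":0,"ay":0,"az":0},
    {"hand":0,"x":-0.0122,"y":0,"z":0.0338,"ax":0,"ay":0,"az":0}
  ]
}}

```text
t: 14.68
tool_pos: [0.3679, -0.1413, 0.2255]
orientation: [-3.093, 0.0, -0.543]
force: [0.3, -0.4, 0.8]
opening: 0.0008
gripper_force: 0.0
```

Request:
{"op": "carry_out", "data": {
  "targets": [
    {"hand":0,"x":0.0075,"y":0,"z":0.0027,"ax":0,"ay":0,"az":0},
    {"hand":0,"x":0.0132,"y":0,"z":0.0048,"ax":0,"ay":0,"az":0},
    {"hand":0,"x":0.0188,"y":0,"z":0.0068,"ax":0,"ay":0,"az":0},
    {"hand":0,"x":0.0235,"y":0,"z":0.0085,"ax":0,"ay":0,"az":0},
    {"hand":0,"x":0.0282,"y":0,"z":0.0102,"ax":0,"ay":0,"az":0}
  ]
}}

```text
t: 15.3
tool_pos: [0.3986, -0.1417, 0.2266]
orientation: [3.093, -0.002, 0.547]
force: [-1.6, -0.0, 1.8]
opening: 0.0003
gripper_force: 1.0
```

```bash
python3 st.py
```

```text
15.3 [ 0.3986 -0.1417  0.2266] [[0.939, -0.001, 0.343], [-0.001, -1.0, -0.001], [0.343, 0.0, -0.939]] F [-1.6 -0.   1.8] op 0.0003 q [-0.54 -0.38  2.32  0.23  0.92  0.92]
```

Request:
{"op": "carry_out", "data": {
  "targets": [
    {"hand":0,"x":0.0037,"y":0,"z":0.0023,"ax":0,"ay":0,"az":0},
    {"hand":0,"x":0.0074,"y":0,"z":0.0046,"ax":0,"ay":0,"az":0},
    {"hand":0,"x":0.0112,"y":0,"z":0.006,"ax":0,"ay":0,"az":0},
    {"hand":0,"x":0.0112,"y":0,"z":0.006,"ax":0,"ay":0,"az":0}
  ]
}}

```text
t: 15.8
tool_pos: [0.4108, -0.1416, 0.2244]
orientation: [-3.094, 0.002, -0.546]
force: [-0.8, -0.8, 0.6]
opening: 0.0007
gripper_force: 0.0
```

Request:
{"op": "carry_out", "data": {
  "targets": [
    {"hand":0,"x":0.002,"y":0,"z":0.001,"ax":0,"ay":0,"az":0},
    {"hand":0,"x":0.004,"y":0,"z":0.002,"ax":0,"ay":0,"az":0},
    {"hand":0,"x":0.004,"y":0,"z":0.002,"ax":0,"ay":0,"az":0}
  ]
}}

```text
t: 16.18
tool_pos: [0.414, -0.1417, 0.2238]
orientation: [-3.094, 0.0, -0.54]
force: [-22.0, 0.3, 17.7]
opening: 0.0004
gripper_force: 13.8
```

```bash
cat > m.py <<'E'
from h import *
s=read_state(); print(s['t'],s['tool_pos'].round(4),s['force'].round(1))
for n in ('wrist','top'):
    im,d,w=cloud(n)
    q=w.reshape(-1,3);ok=d.reshape(-1)>0
    a=q[ok&(q[:,2]>.0585)&(q[:,2]<.068)&(q[:,0]>.45)&(q[:,0]<.525)&(q[:,1]<-.06)&(q[:,1]>-.2)]
    if len(a)>9: print(n,'cleat top',len(a),np.percentile(a,[1,50,99],axis=0).round(4).tolist(),cv2.minAreaRect((a[:,:2]*1000).astype(np.float32)))
cv2.imwrite('pics/m_%d.png'%(s['t']*100),cv2.resize(cloud('wrist')[0],(800,600)))
E
python3 m.py
```

```text
16.175 [ 0.414  -0.1417  0.2238] [-22.    0.3  17.7]
wrist cleat top 8291 [[0.4817, -0.1907, 0.0589], [0.5028, -0.1418, 0.0616], [0.5172, -0.0929, 0.0657]] ((498.45660400390625, -141.79934692382812), (100.44617462158203, 37.87697219848633), 89.94824981689453)
top cleat top 242 [[0.4898, -0.1893, 0.0587], [0.5052, -0.138, 0.0616], [0.5172, -0.0915, 0.0662]] ((503.35906982421875, -140.31988525390625), (27.19009780883789, 98.24589538574219), 1.0009222030639648)
```

Request:
{"op": "carry_out", "data": {
  "targets": [
    {"hand":0,"x":0,"y":0,"z":0,"ax":0,"ay":0,"az":0},
    {"hand":0,"x":0,"y":0,"z":0,"ax":0,"ay":0,"az":0},
    {"hand":0,"x":0,"y":0,"z":0,"ax":0,"ay":0,"az":0},
    {"hand":0,"x":0,"y":0,"z":0,"ax":0,"ay":0,"az":0}
  ]
}}

```text
t: 16.82
tool_pos: [0.414, -0.1418, 0.2238]
orientation: [-3.094, 0.001, -0.54]
force: [-20.4, 0.1, 16.9]
opening: 0.0007
gripper_force: 13.4
```

```bash
python3 - <<'E'
from h import *
a=cloud('top')[0][190:265,240:360]; b=cloud('side')[0][150:250,230:350]
f=lambda i:cv2.resize(i,(400,600*0+300),interpolation=cv2.INTER_CUBIC)
c=cloud('wrist')[0]
cv2.imwrite('pics/mix.png',np.hstack([cv2.resize(c,(400,300)),np.zeros((300,0,3),np.uint8),f(a)]) if 0 else np.vstack([np.hstack([cv2.resize(c,(400,300)),f(a)]),np.hstack([f(b),f(c[200:384,100:400])])]))
E
python3 m.py
```

```text
16.975 [ 0.414  -0.1418  0.2238] [-21.4   0.6  16.7]
wrist cleat top 8253 [[0.4817, -0.1907, 0.059], [0.5027, -0.1418, 0.0616], [0.5171, -0.0929, 0.0657]] ((498.2307434082031, -141.83201599121094), (100.54420471191406, 38.54393005371094), 89.78718566894531)
top cleat top 250 [[0.4902, -0.1883, 0.0586], [0.5056, -0.1379, 0.0615], [0.517, -0.0916, 0.0667]] ((503.2945861816406, -140.34288024902344), (26.77226448059082, 98.24137115478516), 0.7836735248565674)
```

View pics/mix.png

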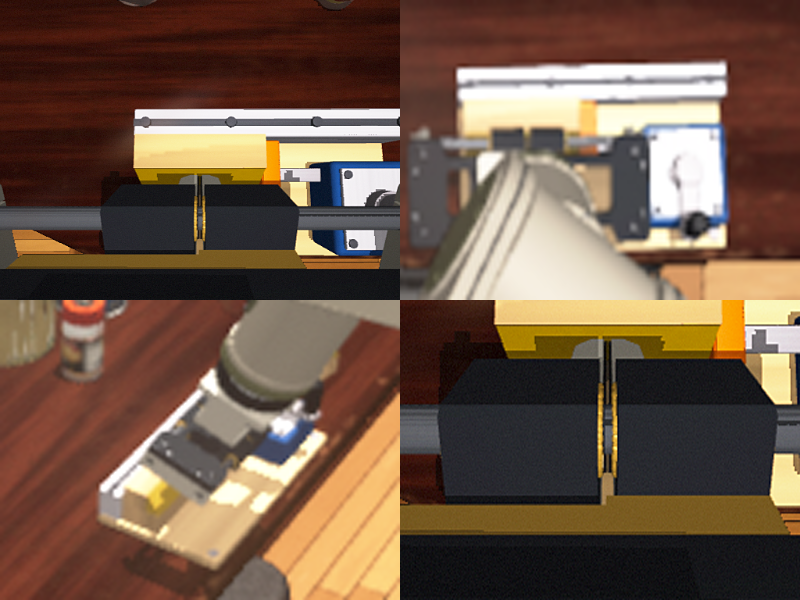

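The combined view shows the cleat end tight on the orange stop (top left, 268,155), its back flush on the fence, and the knob at the front (top right, 695,222). The push holds steady at about 21 N towards the fence and 17 N down. Handing in.

```bash
python3 -c "
from plant import robot; print(robot.close_job())"
```

```text
the job is handed in; nothing more can be done
None
```

I handed the job in at about 17 s with the crank wound a full turn to its limit, the cleat home in the corner against fence, base and orange stop, and the push on its yellow slope still held at about 21 N towards the fence and 17 N down; the judge returned no verdict.

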